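# Zero the sample mill and back off four clicks

### The job

Set the grind of the sample mill: turn its black adjustment ring clockwise (seen from above) until you feel the burrs inside just touch, without forcing them, then back it off four clicks, let go and leave the ring there. Leave everything else on the bench where it is.

Things in the scene. Friction and masses are not known exactly. Their poses are not given: they have to be found in the camera images.
- ring_center (a point): centre of the mill's black ribbed adjustment ring, half-way up, on its upright axis, about 148 mm above the bench. The ring is 62 mm across, 36 mm tall (130 to 166 mm up), on a 52 mm wide neck 28 mm long, so fingertips may reach 20 mm below it. z is up; the point turns with the ring, x along the red pointer on its top. Clockwise from above brings the burrs together, anticlockwise backs off.
- ring_pointer (a point): outer end of the red bar on the ring's flat top, 30 mm from the axis, 167 mm up; shows the ring's angle. The ring clicks every 18 degrees (20 a turn): a spring ball resists with up to about 0.15 N m between clicks and draws a released ring into the nearest click. At the start it rests one to four clicks short of the touch; no visible angle tells where that is: it must be felt.
- neck_top (a point): point on the ring's axis at the neck below it, 130 mm up, above the hidden burrs. They begin to touch about 2 degrees past a click; count four clicks (72 degrees) back from that click. From the touch on, resistance climbs by about 0.09 N m per degree. It counts as touch from 0.1 N m on top of the click resistance (0.25 to 0.45 N m in all is good); over 0.65 N m on top harms the burrs.
- mill_base (a point): the bench mill that carries the ring: a white 130 x 100 mm box on a dark 150 x 120 mm foot, bolted to the bench, with a steel chute on its front, and a round aluminium top 102 mm high. Point at the centre of its foot on the bench, below the ring's axis; x points to the back, away from the chute. The mill does not move.
- cup: loose steel cup under the mill's chute, 60 mm across, 45 mm tall, origin at the centre of its underside; leave alone
- vial_blue: loose white dropper bottle with blue cap behind the mill, 22 mm across, 55 mm tall, origin under its centre; leave alone
- vial_green: the same with green cap; leave alone
- beaker: loose glass beaker, 64 mm across, 85 mm tall, origin under its centre; leave alone
- nut: loose copper-brown hexagon nut in the left yellow tray, 44 mm over flats, 22 mm tall, origin under its centre; leave alone
- bushing: loose steel ring in the left yellow tray, 56 mm across, 18 mm tall; origin under its centre; leave alone
- collar: loose black ring in the right yellow tray, 48 mm across, 26 mm tall; origin under its centre; leave alone
Mind the look-alikes: they are no part of the job. There is more than one size of the part that bears ring_center; the job needs the smaller.

How it is judged:
On the way, in this order (a step that is already met when the one before it is completed fails the run):
1. the ring has been turned clockwise until the burrs touch (at least 4 N between them) (contact force between burr_upper and burr_lower above 4 N), for 0.1 s.
2. the ring has been turned back four clicks (the hidden marks on the two burrs, each 26 mm from the axis, 33.3 to 38.1 mm apart: 80 to 94 degrees, of which 14.5 are left when they touch) (horizontal distance between burr_upper and burr_lower between 0.0333 and 0.0381 m), for 0.2 s.
At the end, for the whole second after the job is handed in: The ring rests, let go, four clicks (72 degrees, within 0.4 of a click) anticlockwise of the click at which the burrs touch; the bystanders stand where they stood (all of step 2).
It fails at once if the burrs are forced together (over 25 N between them, about 0.65 N m on the ring besides the click spring) (contact force between burr_upper and burr_lower above 25 N).
It fails at once if a bystander is shifted by more than 30 mm (distance of any of cup, vial_blue, vial_green, beaker, nut, bushing, collar from where it was at the start of the episode above 0.03 m).
It also fails if it takes over 61 s, if anything falls off the work surface, if the arm or the gripper's body presses on something with over 40 N, if the wrist force passes 120 N, or if a joint passes its speed limit or range.

### The arm

A 6-joint arm with a two-finger parallel gripper is mounted at the origin on the work surface. World frame = base frame: x ahead of the robot, y to its left, z up, the work surface at z = 0. Lengths are in m, angles in rad, forces in N, time in s.
With the tool pointing down it reaches from about 0.3 to 0.875 m from the base axis. Payload 6.4 kg.
Tool frame: the origin (TCP) lies midway between the tips of the shut fingers; the grasp point (between the pads) lies 19 mm behind it; z points along the fingers, y is the line along which they close (so a half turn about z gives the same grasp; the last joint's range is limited). The gripper opens to 85 mm and grips with 20 to 120 N. Pads are 22 mm wide; open, the fingers measure 114 mm over their backs; the gripper's body (76 mm by 85 mm) begins 54 mm behind the grasp point. The pads swing forward as they close: fully open they stand 13 mm farther back than shut.
Start: joints at [-1.455, 0.181, 1.607, -0, 1.354, -0.206], TCP at [0.182, -0.545, 0.231] pointing down, gripper open.
Joint ranges: [-2.99, 2.99], [-0.89, 2.07], [0.3, 2.58], [-1.14, 4.28], [0, 2.63], [-3.12, 3.12]. Speed limits (rad/s): [2.57, 2.57, 3.01, 3.14, 3.14, 3.14].

### API

Orientations are given as a unit quaternion [w, x, y, z].
In Python, from bench import status, camera, ctrl gives the robot as it stands. The module is installed in compiled form; this text tells all that it offers.
- The arm moves only by the shell command python3 -m handwheel 'ROWS'. ROWS is JSON, a list that holds one entry, the list of rows, each a list of 7 numbers: the opening, from -1 (shut) to 1 (fully open), then the shift along the tool's x, y, z in cm, then the turn, a rotation vector about the tool's x, y, z in degrees. A call has 1 to 10 rows; each row is the pose to reach, as a shift and turn from the pose commanded when the call began, along the tool's axes at that moment; what a row does not reach only later rows make up. A row lasts 1/8 s, in which the tool goes at most 62.5 mm and 10.7 degrees, less where a joint would pass 70% of its speed; a pose out of reach is approached as far as the arm can. A call with a gripper value outside its range is refused whole. The fingers move at their own pace and stop on an object; the grip force is fixed at half the most. Time passes only in rows, so rows that repeat a pose let the fingers close. It gives the time, the measured TCP pose, the force, the opening and the grip force at its end, in the units of the state.
- status.get_obs(): the state, without advancing time (a new reading comes with each control period).
- camera(name): name is "scene" or "top" or "wrist"; returns a dict with "frame" (420x560x3 uint8, blue, green, red), "depth" (420x560 float32, m along the optical axis (not along the pixel's ray), 0 where there is no reading), "fx", "fy", "cx", "cy" (pixels), "dist" ([k1, k2, p1, p2, k3] as OpenCV has them; the pictures are not rectified), "extrinsics" (4x4, takes a point from camera to world coordinates); the wrist camera has in their place "hand_eye" (4x4, takes a point from camera to tool coordinates, whose origin is the TCP and whose axes are the flange's). Camera axes: x right, y down, z forward; pixel columns grow to the right and rows downward; lengths in m; the calibration is good to about 2 mm. A picture is of the moment at which its call begins: read the wrist's pose just before it.
- ctrl.hand_in(): hands the job in; it is judged then, once.
The state is a dict: "time_s": time; "q": joint angles; "dq": joint speeds; "joint_efforts": joint torques, N m; "eef_pos": TCP position; "eef_rot": TCP orientation; "wrist_force": force on the tool from outside, world axes, zero at the start; "torque": the same for the moment, N m; "opening": opening from 0.0 (shut) to 1.0 (fully open); "grasp_force": force on a finger pad.
Only numpy, scipy, OpenCV 4.12 (cv2) and the standard library are available. Lean on these libraries where they do the work, as an engineer would, in place of code of your own. Each camera call takes 0.05 s, during which the arm holds its last target. There are 200 camera calls.

## Working session

There is one attempt and no reset: what is moved stays moved. The work goes in short steps, Python scripts to look and compute and a shell command to move; the robot and the scene stay as the last step left them, time stands still between calls to the robot, and variables do not carry over. Pictures are saved under pics/ and viewed, at most 10 in all, crops included, and the job is handed in when it is done.

```bash
mkdir -p pics; cat > h.py <<'E'
import numpy as np,cv2
from bench import status,camera,ctrl
def shot(n,f):
    c=camera(n); cv2.imwrite('pics/'+f,c['frame']); np.savez('pics/'+n+'.npz',**{k:np.array(v) for k,v in c.items()}); return c
def px(c,u,v,T,d=None,z=None):
    K=np.array([[c['fx'],0,c['cx']],[0,c['fy'],c['cy']],[0,0,1]],float)
    p=cv2.undistortPoints(np.array([[[u,v]]],float),K,np.array(c['dist'],float))[0,0]
    r=np.array([p[0],p[1],1]); T=np.array(T)
    if z is not None:
        w=T[:3,:3]@r; d=(z-T[2,3])/w[2]
    elif d is None: d=float(np.median(c['depth'][int(v)-1:int(v)+2,int(u)-1:int(u)+2]))
    return T[:3,:3]@(r*d)+T[:3,3]
E
python3 - <<'E'
from h import *
print(status.get_obs())
shot('scene','s1.png');shot('top','t1.png')
E
```

```text
{'time_s': 0.0, 'q': array([-1.45530800e+00,  1.81528742e-01,  1.60800511e+00,  1.17076219e-06,
        1.35382033e+00, -2.06280261e-01]), 'dq': array([-0.0006513 ,  0.00191082,  0.00065056, -0.00051816,  0.00103172,
        0.0005809 ]), 'joint_efforts': array([-1.09778768e-03, -4.44867039e+01, -3.51337624e+01, -3.48129824e-04,
        9.07418726e-03, -5.02230876e-05]), 'eef_pos': array([ 0.18180302, -0.5449157 ,  0.23039248]), 'eef_rot': array([-8.79826816e-04,  9.87085651e-01,  1.60190956e-01,  4.05401827e-05]), 'wrist_force': array([-0.53541445, -0.29238937,  0.52302305]), 'torque': array([-0.0035928 , -0.04173364, -0.05917765]), 'grasp_force': 0.0, 'opening': 1.0013283633394938}
```

View pics/s1.png

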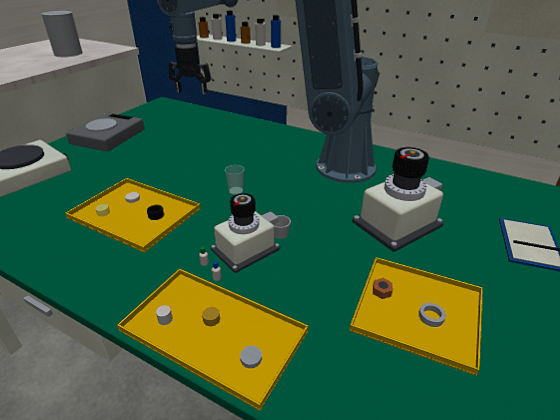

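View pics/t1.png

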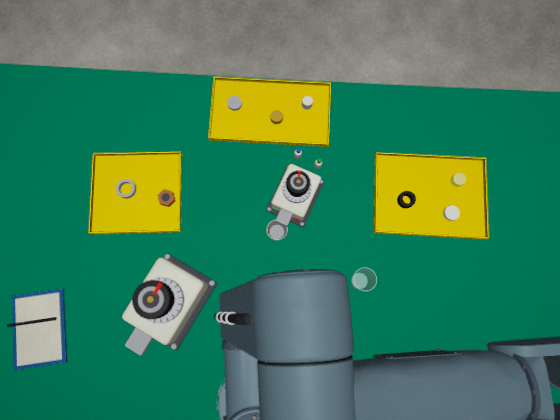

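Two mills appear: one at top-image (298,182) / scene (242,205), with the cup and both vials, and a bigger one at top (153,298) / scene (410,165). The small one has the cup at its chute and the vials behind it, so it fits. I'll confirm in a crop with measurements.

```bash
python3 - <<'E'
from h import *
c=dict(np.load('pics/top.npz')); T=c['extrinsics']
print(T.round(3))
for n,u,v in [('smallring',298,182),('bigring',153,298),('cup',277,231),('beaker',364,279),('v1',298,153),('v2',318,163)]:
    print(n,px(c,u,v,T).round(3))
P=px(c,298,182,T)
# ring-level points: those with z>0.155 near
d=c['depth']; pts=np.array([[u,v,*px(c,u,v,T,d=d[v,u])] for v in range(160,206) for u in range(276,322) if d[v,u]>0])
m=(pts[:,4]>0.155)&(pts[:,4]<0.19); q=pts[m]
print(len(q),q[:,2:].mean(0),q[:,2:].min(0),q[:,2:].max(0)); print(cv2.minEnclosingCircle(q[:,2:4].astype(np.float32)))
i=cv2.resize(c['frame'][140:250,250:340],None,fx=5.4,fy=5.4,interpolation=cv2.INTER_CUBIC); cv2.imwrite('pics/t2.png',i)
E
```

```text
[[ 0.059 -0.978  0.201  0.256]
 [-0.998 -0.057  0.016 -0.012]
 [-0.004 -0.201 -0.98   1.32 ]
 [ 0.     0.     0.     1.   ]]
smallring [ 0.575 -0.068  0.168]
bigring [0.259 0.256 0.237]
cup [ 0.47  -0.023  0.003]
beaker [ 0.348 -0.275  0.003]
v1 [ 0.699 -0.071  0.036]
v2 [ 0.672 -0.13   0.036]
453 [ 0.57583028 -0.06910351  0.16465666] [ 0.54584657 -0.10014594  0.15512182] [ 0.60766344 -0.03749523  0.17201432]
((0.5771930813789368, -0.0686478465795517), 0.03237827122211456)
```

View pics/t2.png

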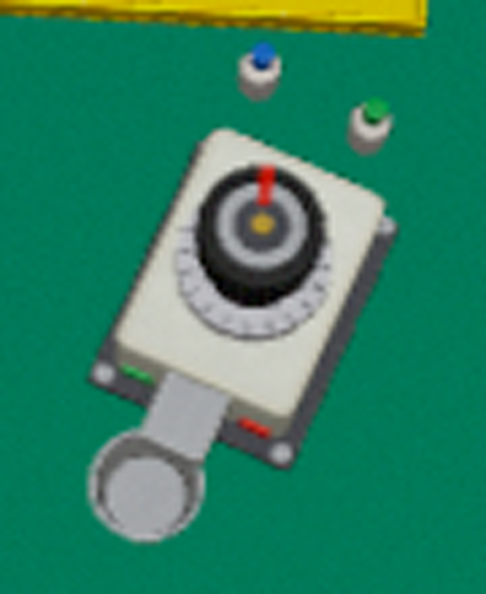

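The crop shows the small mill: its ring's red pointer is near crop (266,185), and the cup (146,490) and both vials (260,70 and 370,125) stand next to it. The 64 mm ring diameter and 168 mm top match the description, while the other mill's ring is 237 mm up. I'll move above the ring now.

```bash
cat >> h.py <<'E'
from scipy.spatial.transform import Rotation as R
def tool():
    o=status.get_obs(); q=o['eef_rot']; T=np.eye(4); T[:3,:3]=R.from_quat([*q[1:],q[0]]).as_matrix(); T[:3,3]=o['eef_pos']; return o,T
def to(p):
    o,T=tool(); return (T[:3,:3].T@(np.array(p)-T[:3,3])*100).round(2)
E
python3 - <<'E'
from h import *
print(to([.576,-.069,.250]))
c=dict(np.load('pics/top.npz')); T=c['extrinsics']
a=px(c,250+266/5.4,140+172/5.4,T,z=.167);b=px(c,250+262/5.4,140+223/5.4,T,z=.168);print(a,b,np.degrees(np.arctan2(*(a-b)[[1,0]])))
E
```

```text
[ 52.45 -32.69  -1.88]
[ 0.60244106 -0.07043724  0.167     ] [ 0.57666031 -0.06963329  0.168     ] -1.7861380632874992
```

```bash
python3 -m handwheel '[[[1,10,-6,-2,0,0,-10],[1,20,-12,-2,0,0,-20],[1,30,-19,-2,0,0,-30],[1,40,-25,-2,0,0,-40],[1,48,-30,-2,0,0,-50],[1,52.5,-32.7,-2,0,0,-50],[1,52.5,-32.7,-2,0,0,-50],[1,52.5,-32.7,-2,0,0,-50],[1,52.5,-32.7,-2,0,0,-50],[1,52.5,-32.7,-2,0,0,-50]]]'
python3 - <<'E'
from h import *
o,T=tool(); print(o['q'],o['eef_pos'],o['wrist_force'],o['torque'])
c=shot('wrist','w1.png'); np.save('pics/T1.npy',T@np.array(c['hand_eye']))
E
```

```text
time_s: 1.35
eef_pos: [0.5774, -0.0671, 0.251]
eef_rot: [-0.0, 0.827, 0.563, -0.0]
wrist_force: [1.2, -0.3, -0.7]
opening: 1.0
grasp_force: 0.0
[-3.19771587e-01  1.78852748e-01  1.56889465e+00 -7.15179191e-05
  1.39423423e+00  5.59852906e-02] [ 0.57741425 -0.06713577  0.25097817] [ 1.18115834 -0.27162637 -0.67101237] [-0.07731134 -0.04042298 -0.02893335]
```

View pics/w1.png

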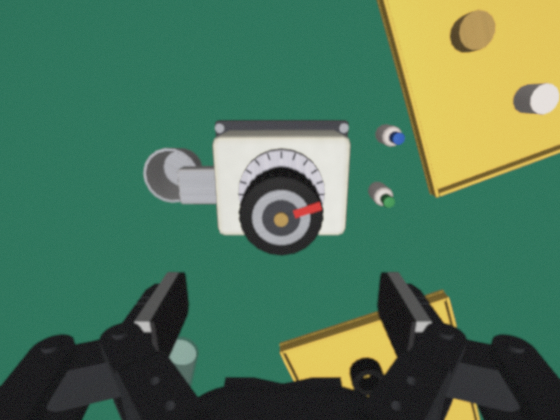

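The wrist view shows the ring centred at about (281,212), its gold cap at (281,219) and the pointer end at about (321,207). The fingers straddle it left and right.

```bash
python3 - <<'E'
from h import *
c=dict(np.load('pics/wrist.npz')); T=np.load('pics/T1.npy'); d=c['depth']
b=px(c,281,219,T);print('cap',b, px(c,281,219,T,z=.168),'ptr',px(c,321,207,T,z=.167))
pts=np.array([[*px(c,u,v,T,d=d[v,u])] for v in range(160,265,1) for u in range(230,335,1) if d[v,u]>0])
q=pts[(pts[:,2]>.158)&(pts[:,2]<.175)]; print(len(q),np.median(q,0)); ctr=cv2.minEnclosingCircle(q[:,:2].astype(np.float32));print(ctr)
g=np.percentile(q,[1,99],axis=0);print(g,g.mean(0)); print('to',to([*ctr[0],.129]))
E
```

```text
cap [ 0.57665917 -0.06696483  0.16971718] [ 0.5764212  -0.06754255  0.168     ] ptr [ 0.60626737 -0.06989481  0.167     ]
5445 [ 0.5772601  -0.06457936  0.16631193]
((0.5761628150939941, -0.0672437772154808), 0.03188200667500496)
[[ 0.54783177 -0.09515106  0.16015604]
 [ 0.60556542 -0.037265    0.17025534]] [ 0.57669859 -0.06620803  0.16520569]
to [-0.7  -0.21 12.19]
```

```bash
python3 - <<'E'
from h import *
o,T=tool();print(o['time_s'],T.round(4),o['dq'].round(3)); print(to([.5764,-.0675,.129]))
E
```

```text
1.4 [[ 3.639e-01  9.314e-01  2.300e-03  5.804e-01]
 [ 9.314e-01 -3.639e-01  3.700e-03 -6.190e-02]
 [ 4.200e-03  8.000e-04 -1.000e+00  2.509e-01]
 [ 0.000e+00  0.000e+00  0.000e+00  1.000e+00]] [-0.069 -0.048  0.068 -0.022  0.007 -0.142]
[-0.72 -0.17 12.19]
```

```bash
python3 -m handwheel '[[[1,0,0,0,0,0,0],[1,0,0,0,0,0,0],[1,0,0,0,0,0,0]]]'
python3 - <<'E'
from h import *
o,T=tool();print(o['q'].round(3),o['dq'].round(3),to([.5764,-.0675,.129]))
c=shot('wrist','w2.png'); W=T@np.array(c['hand_eye']);d=c['depth']
pts=np.array([[*px(c,u,v,W,d=d[v,u])] for v in range(140,290) for u in range(200,360) if d[v,u]>0])
q=pts[(pts[:,2]>.158)&(pts[:,2]<.175)]; print(len(q),cv2.minEnclosingCircle(q[:,:2].astype(np.float32)), np.percentile(q,[1,99],axis=0).mean(0)); print(tool()[0]['eef_pos'],T)
E
```

```text
time_s: 1.78
eef_pos: [0.5759, -0.0704, 0.2513]
eef_rot: [-0.0, 0.827, 0.562, -0.0]
wrist_force: [0.5, 0.3, -0.4]
opening: 1.001
grasp_force: 0.0
[-0.326  0.176  1.572 -0.     1.394  0.052] [-0.002 -0.001 -0.004  0.004 -0.001  0.001] [ 0.29 -0.06 12.23]
5506 ((0.5763192176818848, -0.06730914115905762), 0.03191844001412392) [ 0.57671108 -0.06626129  0.16512973]
[ 0.57597548 -0.07043959  0.25137691] [[ 3.69309476e-01  9.29306434e-01 -2.52200491e-04  5.75901452e-01]
 [ 9.29306444e-01 -3.69309514e-01 -1.25002620e-04 -7.04406232e-02]
 [-2.09305780e-04 -1.88206890e-04 -9.99999960e-01  2.51255845e-01]
 [ 0.00000000e+00  0.00000000e+00  0.00000000e+00  1.00000000e+00]]
```

```bash
python3 -m handwheel '[[[1,0.3,-0.05,2,0,0,0],[1,0.3,-0.05,5,0,0,0],[1,0.3,-0.05,8,0,0,0],[1,0.3,-0.05,11,0,0,0],[1,0.3,-0.05,12.8,0,0,0],[1,0.3,-0.05,12.8,0,0,0],[1,0.3,-0.05,12.8,0,0,0],[1,0.3,-0.05,12.8,0,0,0]]]'
python3 - <<'E'
from h import *
o,T=tool();print(o['wrist_force'],o['torque'],to([.5763,-.0673,.123]))
E
```

```text
time_s: 2.82
eef_pos: [0.5781, -0.0666, 0.1248]
eef_rot: [0.001, 0.827, 0.562, 0.001]
wrist_force: [0.7, 0.4, 0.8]
opening: 1.006
grasp_force: 0.0
[0.74377105 0.39044111 0.7863438 ] [ 0.03000152 -0.06452025  0.04083277] [-0.13 -0.14  0.18]
```

```bash
python3 -m handwheel '[[[1,0,0,0,0,0,0],[1,0,0,0,0,0,0],[1,0,0,0,0,0,0]]]' >/dev/null
python3 - <<'E'
from h import *
o,T=tool();print(o['wrist_force'],o['torque'],to([.5763,-.0673,.123]))
E
python3 -m handwheel '[[[0.2,0,0,0,0,0,0],[-0.3,0,0,0,0,0,0],[-1,0,0,0,0,0,0],[-1,0,0,0,0,0,0],[-1,0,0,0,0,0,0],[-1,0,0,0,0,0,0],[-1,0,0,0,0,0,0],[-1,0,0,0,0,0,0]]]'
python3 - <<'E'
from h import *
o,T=tool();print(o['wrist_force'],o['torque'],to([.5763,-.0673,.123]),o['q'].round(3))
E
```

```text
[-0.31169982  0.08540437 -0.40521503] [ 0.03464884  0.03928891 -0.04453826] [-0.13 -0.04  0.04]
time_s: 4.2
eef_pos: [0.5764, -0.0659, 0.1237]
eef_rot: [-0.001, 0.827, 0.562, -0.001]
wrist_force: [-4.2, 1.2, 6.5]
opening: 0.713
grasp_force: 64.8
[-4.21911435  1.17493786  6.48077314] [ 0.19909979  0.73363724 -0.02476894] [-0.13  0.04  0.07] [-0.318  0.311  1.681 -0.     1.152  0.058]
```

```bash
cat > m.py <<'E'
from h import *
o,T=tool();print('t',o['time_s'],'yawCW',round(-float(np.degrees(np.arctan2(T[1,0],T[0,0]))),2),'F',o['wrist_force'].round(1),'M',o['torque'].round(3),'q6',o['q'][5].round(3),'op',o['opening'].round(3),to([.5763,-.0673,.123]))
E
python3 m.py
python3 -m handwheel '[[[-1,0,0,0,0,0,2.5],[-1,0,0,0,0,0,5],[-1,0,0,0,0,0,5],[-1,0,0,0,0,0,5]]]' >/dev/null; python3 m.py
python3 -m handwheel '[[[-1,0,0,0,0,0,3],[-1,0,0,0,0,0,4],[-1,0,0,0,0,0,4],[-1,0,0,0,0,0,4]]]' >/dev/null; python3 m.py
python3 -m handwheel '[[[-1,0,0,0,0,0,3],[-1,0,0,0,0,0,4],[-1,0,0,0,0,0,4],[-1,0,0,0,0,0,4]]]' >/dev/null; python3 m.py
```

```text
Traceback (most recent call last):
  File "m.py", line 2, in <module>
    o,T=tool();print('t',o['time_s'],'yawCW',round(-float(np.degrees(np.arctan2(T[1,0],T[0,0]))),2),'F',o['wrist_force'].round(1),'M',o['torque'].round(3),'q6',o['q'][5].round(3),'op',o['opening'].round(3),to([.5763,-.0673,.123]))
                                                                                                                                                                                        ^^^^^^^^^^^^^^^^^^
AttributeError: 'float' object has no attribute 'round'
Traceback (most recent call last):
  File "m.py", line 2, in <module>
    o,T=tool();print('t',o['time_s'],'yawCW',round(-float(np.degrees(np.arctan2(T[1,0],T[0,0]))),2),'F',o['wrist_force'].round(1),'M',o['torque'].round(3),'q6',o['q'][5].round(3),'op',o['opening'].round(3),to([.5763,-.0673,.123]))
                                                                                                                                                                                        ^^^^^^^^^^^^^^^^^^
AttributeError: 'float' object has n
[... 439 characters left out ...]
                                                                  ^^^^^^^^^^^^^^^^^^
AttributeError: 'float' object has no attribute 'round'
Traceback (most recent call last):
  File "m.py", line 2, in <module>
    o,T=tool();print('t',o['time_s'],'yawCW',round(-float(np.degrees(np.arctan2(T[1,0],T[0,0]))),2),'F',o['wrist_force'].round(1),'M',o['torque'].round(3),'q6',o['q'][5].round(3),'op',o['opening'].round(3),to([.5763,-.0673,.123]))
                                                                                                                                                                                        ^^^^^^^^^^^^^^^^^^
AttributeError: 'float' object has no attribute 'round'
```

```bash
sed -i "s/o\['opening'\].round(3)/round(o['opening'],3)/" m.py; python3 m.py
python3 -m handwheel '[[[-1,0,0,0,0,0,3],[-1,0,0,0,0,0,5],[-1,0,0,0,0,0,5],[-1,0,0,0,0,0,5]]]' >/dev/null; python3 m.py
```

```text
t 5.7 yawCW -55.45 F [-4.1  0.2  4.9] M [ 0.165  0.581 -0.055] q6 0.285 op 0.712 [-0.12  0.02  0.07]
t 6.2 yawCW -50.45 F [-2.8  0.6  5.4] M [ 0.099  0.666 -0.071] q6 0.372 op 0.714 [-0.12  0.02  0.07]
```

```bash

python3 -m handwheel '[[[-1,0,0,0,0,0,2],[-1,0,0,0,0,0,3],[-1,0,0,0,0,0,3],[-1,0,0,0,0,0,3]]]' >/dev/null; python3 m.py
python3 -m handwheel '[[[-1,0,0,0,0,0,1],[-1,0,0,0,0,0,2],[-1,0,0,0,0,0,2],[-1,0,0,0,0,0,2]]]' >/dev/null; python3 m.py
```

```text
t 6.7 yawCW -47.45 F [-3.8 -0.3  5.6] M [0.102 0.484 0.013] q6 0.424 op 0.716 [-0.12  0.01  0.07]
t 7.2 yawCW -45.45 F [-3.1  0.7  5.7] M [0.051 0.559 0.054] q6 0.459 op 0.714 [-0.13  0.01  0.07]
```

```bash

python3 -m handwheel '[[[-1,0,0,0,0,0,1],[-1,0,0,0,0,0,2],[-1,0,0,0,0,0,2],[-1,0,0,0,0,0,2]]]' >/dev/null; python3 m.py
python3 -m handwheel '[[[-1,0,0,0,0,0,5],[-1,0,0,0,0,0,9],[-1,0,0,0,0,0,11],[-1,0,0,0,0,0,11]]]' >/dev/null; python3 m.py
python3 -m handwheel '[[[-1,0,0,0,0,0,2],[-1,0,0,0,0,0,3],[-1,0,0,0,0,0,3],[-1,0,0,0,0,0,3]]]' >/dev/null; python3 m.py
```

```text
t 7.7 yawCW -43.44 F [-2.7 -0.1  5.4] M [ 0.021  0.5   -0.066] q6 0.494 op 0.709 [-0.12  0.01  0.07]
t 8.2 yawCW -32.46 F [-2.1 -2.4  5.3] M [-0.115  0.476 -0.078] q6 0.686 op 0.712 [-0.12 -0.01  0.07]
t 8.7 yawCW -29.51 F [-2.1 -3.   5.1] M [-0.224  0.338  0.195] q6 0.737 op 0.712 [-0.13 -0.01  0.07]
```

```bash

for i in 1 ; do python3 -m handwheel '[[[-1,0,0,0,0,0,1],[-1,0,0,0,0,0,1],[-1,0,0,0,0,0,1]]]' >/dev/null; python3 m.py; python3 -m handwheel '[[[-1,0,0,0,0,0,0]]]' >/dev/null; python3 m.py; done
```

```text
t 9.075 yawCW -28.5 F [-1.6 -2.7  5.6] M [-0.196  0.326  0.138] q6 0.755 op 0.71 [-0.13 -0.01  0.07]
t 9.2 yawCW -28.5 F [-1.7 -1.8  5. ] M [-0.28   0.391  0.076] q6 0.755 op 0.714 [-0.13 -0.01  0.07]
```

```bash

python3 -m handwheel '[[[-1,0,0,0,0,0,1],[-1,0,0,0,0,0,1],[-1,0,0,0,0,0,1]]]' >/dev/null; python3 m.py; for i in 1 2; do python3 -m handwheel '[[[-1,0,0,0,0,0,0]]]' >/dev/null; python3 m.py; done
```

```text
t 9.575 yawCW -27.48 F [-1.3 -2.6  5.1] M [-0.301  0.341  0.14 ] q6 0.773 op 0.711 [-0.13 -0.01  0.07]
t 9.7 yawCW -27.48 F [-1.4 -2.5  5.1] M [-0.25   0.316  0.142] q6 0.773 op 0.711 [-0.13 -0.01  0.07]
t 9.825 yawCW -27.48 F [-1.4 -2.4  5.7] M [-0.269  0.344  0.149] q6 0.773 op 0.711 [-0.13 -0.01  0.07]
```

```bash

python3 -m handwheel '[[[-1,0,0,0,0,0,1],[-1,0,0,0,0,0,2],[-1,0,0,0,0,0,2],[-1,0,0,0,0,0,2]]]' >/dev/null; python3 m.py; for i in 1 2; do python3 -m handwheel '[[[-1,0,0,0,0,0,0]]]' >/dev/null; python3 m.py; done
```

```text
t 10.325 yawCW -25.48 F [-2.5 -3.5  4.9] M [-0.349  0.322  0.334] q6 0.808 op 0.717 [-0.13 -0.01  0.07]
t 10.45 yawCW -25.48 F [-1.6 -2.6  6. ] M [-0.358  0.286  0.285] q6 0.808 op 0.708 [-0.13 -0.01  0.07]
t 10.575 yawCW -25.48 F [-1.1 -1.8  5.7] M [-0.29   0.286  0.31 ] q6 0.808 op 0.709 [-0.13 -0.01  0.07]
```

```bash

python3 -m handwheel '[[[-1,0,0,0,0,0,1],[-1,0,0,0,0,0,1],[-1,0,0,0,0,0,1],[-1,0,0,0,0,0,1]]]' >/dev/null; python3 m.py; for i in 1 2; do python3 -m handwheel '[[[-1,0,0,0,0,0,0]]]' >/dev/null; python3 m.py; done; python3 -c "
from h import *
o,T=tool();c=shot('wrist','w3.png');np.save('pics/T3.npy',T@np.array(c['hand_eye']))
c=shot('top','t3.png');cv2.imwrite('pics/t3c.png',cv2.resize(c['frame'][140:250,250:340],None,fx=5.4,fy=5.4,interpolation=cv2.INTER_CUBIC))"
```

```text
t 11.075 yawCW -24.49 F [-1.5 -2.7  5.4] M [-0.396  0.231  0.347] q6 0.825 op 0.708 [-0.13 -0.01  0.07]
t 11.2 yawCW -24.49 F [-1.4 -2.5  4.7] M [-0.379  0.303  0.41 ] q6 0.825 op 0.713 [-0.13 -0.01  0.07]
t 11.325 yawCW -24.49 F [-1.7 -3.2  5.6] M [-0.295  0.323  0.364] q6 0.825 op 0.712 [-0.13 -0.01  0.07]
```

View pics/w3.png

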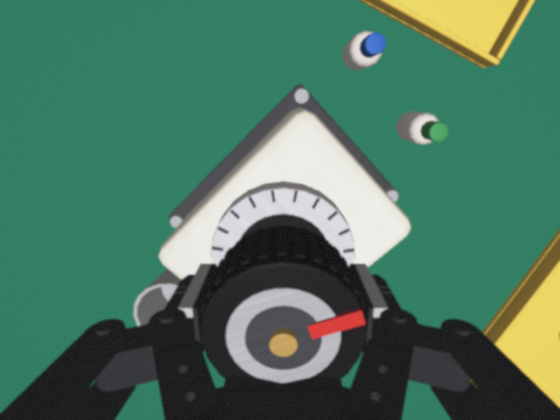

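The ring is held between the pads, and the pointer runs from (310,332) to (364,317). Torque rises about 0.07–0.09 N·m per degree, well above the click level, so the burrs touch. I'll check the ring's angle.

```bash
cat > ang.py <<'E'
from h import *
def red(c,T):
    f=c['frame'].astype(int); m=(f[...,2]>130)&(f[...,1]<80)&(f[...,0]<80)
    vu=np.argwhere(m); P=np.array([px(c,u,v,T,z=.167) for v,u in vu])
    P=P[np.hypot(P[:,0]-.5763,P[:,1]+.0673)<.036]
    (vx,vy,x0,y0)=cv2.fitLine(P[:,:2].astype(np.float32),cv2.DIST_HUBER,0,.01,.01).ravel()
    r=P[:,:2].mean(0)-[.5763,-.0673]; s=np.sign(vx*r[0]+vy*r[1])
    return len(P),np.degrees(np.arctan2(vy*s,vx*s)).round(2),'radial',np.degrees(np.arctan2(r[1],r[0])).round(2)
if __name__=='__main__':
    c=dict(np.load('pics/wrist.npz')); print(red(c,np.load('pics/T3.npy')))
    c['frame']=cv2.imread('pics/w1.png'); print(red(c,np.load('pics/T1.npy')))
E
python3 ang.py
```

```text
(830, np.float64(-47.2), 'radial', np.float64(-46.21))
(220, np.float64(-2.47), 'radial', np.float64(-2.25))
```

```bash

python3 -m handwheel '[[[-1,0,0,0,0,0,-9],[-1,0,0,0,0,0,-18],[-1,0,0,0,0,0,-27],[-1,0,0,0,0,0,-36],[-1,0,0,0,0,0,-45],[-1,0,0,0,0,0,-54],[-1,0,0,0,0,0,-63],[-1,0,0,0,0,0,-72],[-1,0,0,0,0,0,-80],[-1,0,0,0,0,0,-80]]]' >/dev/null; python3 m.py; for i in 1 2; do python3 -m handwheel '[[[-1,0,0,0,0,0,0],[-1,0,0,0,0,0,0]]]' >/dev/null; python3 m.py; done; python3 -c "
from h import *; from ang import red
o,T=tool();c=shot('wrist','w4.png');print(red(c,T@np.array(c['hand_eye'])))"
```

```text
t 12.675 yawCW -104.55 F [-12.    0.4  12.7] M [ 0.02   1.733 -0.029] q6 -0.572 op 0.712 [-0.16  0.06  0.06]
t 12.925 yawCW -104.47 F [-11.2   0.3  13. ] M [ 0.021  1.735 -0.012] q6 -0.571 op 0.711 [-0.16  0.06  0.06]
t 13.175 yawCW -104.47 F [-12.1   0.2  12.8] M [ 0.057  1.746 -0.019] q6 -0.571 op 0.711 [-0.17  0.06  0.06]
(833, np.float64(32.89), 'radial', np.float64(33.59))
```

```bash

python3 -m handwheel '[[[0.6,0,0,0,0,0,0],[1,0,0,0,0,0,0],[1,0,0,0,0,0,0],[1,0,0,0,0,0,0],[1,0,0,0,0,0,0],[1,0,0,0,0,0,0]]]'; python3 m.py
python3 -m handwheel '[[[1,0,0,-3,0,0,0],[1,0,0,-6,0,0,0],[1,0,0,-9,0,0,0],[1,0,0,-12,0,0,0],[1,0,0,-12,0,0,0],[1,0,0,-12,0,0,0],[1,0,0,-12,0,0,0],[1,0,0,-12,0,0,0]]]' >/dev/null; python3 m.py
python3 -c "
from h import *; from ang import red
o,T=tool();c=shot('wrist','w5.png');print(red(c,T@np.array(c['hand_eye'])))"
```

```text
time_s: 13.98
eef_pos: [0.5772, -0.0663, 0.1233]
eef_rot: [0.0, 0.613, 0.79, 0.0]
wrist_force: [0.1, 0.6, -0.4]
opening: 0.996
grasp_force: 0.0
t 13.975 yawCW -104.44 F [ 0.1  0.6 -0.4] M [ 0.016  0.017 -0.032] q6 -0.571 op 0.996 [-0.08 -0.11  0.03]
t 14.975 yawCW -104.44 F [ 0.  -0.8 -0.2] M [ 0.018 -0.014  0.004] q6 -0.57 op 0.999 [-0.12 -0.04 11.91]
(234, np.float64(33.38), 'radial', np.float64(33.68))
```

View pics/w5.png

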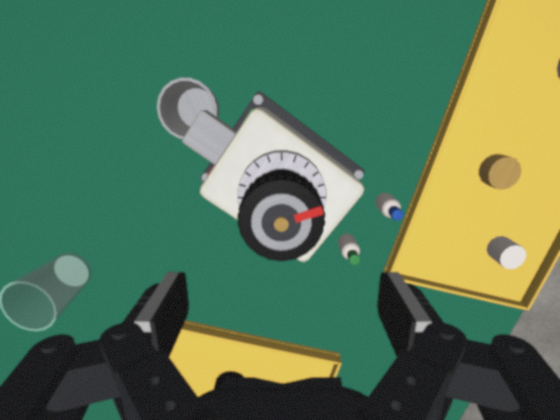

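The ring is free, with its pointer ending at (322,211). It rests at 33.4°, 36° anticlockwise of the start and 72° back from the touch click. The cup, vials and beaker are undisturbed.

```bash
python3 -c "
from bench import ctrl
print(ctrl.hand_in())"
```

```text
the job is handed in; nothing more can be done
None
```

I turned the small mill's ring clockwise until the burrs touched (about 0.4 N·m in all), backed it off four clicks (72°), released it there and handed the job in; the cup, vials and beaker showed no sign of having moved, and the arm went nowhere near the trays.

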